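Index the tin guide and push the tin up to its stop

TASK

Set up the tin guide for filling: push the sliding stop along its rail with the fingers until its sprung roller drops into the notch of the grey index block behind the rail, and then push the small loaf tin along the channel until its end rests against the stop, gently enough that the stop stays in its notch. Push it rather than pick it up: the tin is not to be lifted off the plate or tipped, and everything else on the table is left where it stands.

Things in the scene. Friction and masses are not known exactly. Their poses are not given: they have to be found in the camera images.
- guide: tin guide fixed to the table: white plastic plate 180 x 580 mm, 12 mm thick; origin on the table under its middle, y along the rail, z up ('guide' frame below). A fence (30 mm above the table), steel, inner face at x -60 mm, and a steel rail (36 mm above the table), inner face at x +36 mm, form a channel 96 mm wide; its floor is the plate's top.
- stop (a joint): travel of the sliding stop along the rail, 0 to 0.40 m, growing towards guide +y; the middle of its blade is at guide y = -0.20 + value. It starts at 0.02 to 0.07, short of the index block, rides stiffly (about 2 N of friction) and stays where it is left.
- stop_back (a point): centre of the guide -y face of the stop's blade: push here to move it towards the index block. The blade is an upright steel plate across the channel, guide x -58 to +37 mm, 10 mm thick, 14 to 56 mm above the table, on a black carriage on the rail (50 mm long, top 58 mm above the table) whose bracket (top 65 mm) reaches behind the rail and carries the roller.
- stop_face (a point): centre of the guide +y face of the blade, where the tin is to rest; axes as the guide's.
- roller_axle (a point): centre of the sprung brass roller (10 mm across) under the carriage's bracket, at guide x +76 mm, level along y with the middle of the blade. A spring presses it down; its centre is 31 mm above the table at its lowest, rises 8 mm over the index block and falls about 4 mm into the notch.
- index_block: grey plastic block behind the rail, 82 mm long, clamped at guide y -50 to +30 mm (does not move). Origin level with the notch, on the guide's middle line, on the plate's top. Coming from -y the roller climbs a gentle ramp (40 to 16 mm before the notch, push up to 7 N; left there it may roll back), crosses a 10 mm flat and drops into a V notch.
- notch_seat (a point): where the roller's centre lies once dropped into the notch, 34 to 35 mm above the table. As it drops the push dips to nothing over the last few mm and the stop centres itself; forcing it on past the notch to +y then takes about 18 N, back out to -y about 12 N.
- tin: small open loaf tin of dark metal, 90 mm (x) by 110 mm (y), 45 mm high, walls 3 mm, about 0.3 kg; origin at the centre of its underside. It stands loose in the channel (3 mm of play each side) on the guide +y side of the stop, its long side along the guide's y, at guide y +145 to +185 mm. Sliding it takes 1 to 4 N.
- tin_end (a point): middle of the outer face of the tin's guide -y end wall, 22 mm above its underside: the end that is to rest against the stop.
- cutter: steel ring cutter, 64 mm across, 35 mm high; origin at the centre of its underside. A bystander, to be left alone.
- cup: small steel cup, 72 mm across, 60 mm high; origin at the centre of its underside. A bystander, to be left alone.
- bowl: steel prep bowl, 130 mm across, 50 mm high; origin at the centre of its underside. A bystander, to be left alone.
- scraper: spatula with a wooden handle, 200 mm long, lying flat; origin under its handle and blade. A bystander, to be left alone.
- jar: closed amber glass jar with a steel lid, 60 mm across, 85 mm high; origin at the centre of its underside. A bystander, to be left alone.
- weight: brass scale weight, 30 mm across, 35 mm high; origin at the centre of its underside. A bystander, to be left alone.
Things that resemble listed ones, but are neither listed nor needed, are in the scene too. What is shaped like the tin but green or turquoise is not meant.

How it is judged:
By the outcome, as a careful person would: the job done as asked, in the order asked, and still so for the second after the job is handed in, with the robot touching nothing.
It also fails if it takes over 51 s, if anything falls off the work surface, if the arm or the gripper's body presses on something with over 40 N, if the wrist force passes 120 N, or if a joint passes its speed limit or range.

ROBOT

A 6-joint arm with a two-finger parallel gripper is mounted at the origin on the work surface. World frame = base frame: x ahead of the robot, y to its left, z up, the work surface at z = 0. Lengths are in mm, angles in rad, forces in N, time in s.
With the tool pointing down it reaches from about 250 to 800 mm from the base axis. Payload 8.5 kg.
Tool frame: the origin (TCP) lies midway between the tips of the shut fingers; the grasp point (between the pads) lies 19 mm behind it (r.grip_depth is the z of the grasp point in the tool frame, in mm); z points along the fingers, y is the direction in which the jaws open and shut (so a half turn about z gives the same grasp; the last joint's range is limited). The gripper opens to 85 mm and grips with 20 to 120 N. Pads are 22 mm wide; open, the fingers measure 114 mm over their backs; the gripper's body (76 mm by 85 mm) begins 54 mm behind the grasp point. The pads swing forward as they close: fully open they stand 13 mm farther back than shut.
Start: joints at [1.164, 0.238, -0.013, 1.319, 0, 1.571], TCP at [207.709, 482.116, 231.276] pointing down, gripper open.
Joint ranges: [-2.66, 2.66], [-1.03, 1.9], [-1.14, 1.46], [-1.82, 2.27], [-1.45, 1.34], [-3.14, 3.14]. Speed limits (rad/s): [2.22, 2.22, 2.79, 3.14, 3.14, 3.14].

INTERFACE

Orientations are given as a unit quaternion [x, y, z, w].
In Python, from workcell import r gives the robot as it stands.
- The arm moves only by the tool carry_out, never from a script. Its argument "commands" is a list of rows, each a list of 3 entries, a list of its own where there are three numbers: the shift along the tool's x, y, z in mm, then the turn about the tool's z in degrees, then the opening, from -1 (shut) to 1 (fully open). A call has 1 to 20 rows; each row shifts and turns the commanded pose from where the row before left it, along the tool's axes as they then stand; what a row does not reach is not made up. A row lasts 1/10 s, in which the tool goes at most 50 mm and 8.59 degrees, less where a joint would pass 70% of its speed; a pose out of reach is approached as far as the arm can. A call with a gripper value outside its range is refused whole. The fingers move at their own pace and stop on an object; "grip_force" is the grip in N (left out, the last holds). Time passes only in rows, so rows that do not move let the fingers close. It gives the time, the measured TCP pose, the force and the opening at its end, in the units of the state.
- r.sense(): the state, without advancing time (a new reading comes with each control period).
- r.capture(name): name is "scene" or "top"; returns a dict with "frame" (400x640x3 uint8, red, green, blue), "mtx" (3x3 intrinsics, pixels), "k1" (the pictures are not rectified: a ray, as slopes to the right and down, at radius r is drawn at 1 + k1 r^2 times it, then the intrinsics apply), "world_from_camera" (4x4, takes a point from camera to world coordinates). Camera axes: x right, y down, z forward; pixel columns grow to the right and rows downward; lengths in mm; the calibration is good to about 2 mm. A picture is of the moment at which its call begins. There is no depth.
- r.hand_in(): hands the job in, once; it reports no verdict.
The state is a dict: "t": time; "joints": joint angles; "joint_velocities": joint speeds; "joint_torque": joint torques, N m; "tool_pos": TCP position; "tool_rot": TCP orientation; "wrist_force": force on the tool from outside, world axes, zero at the start; "torque": the same for the moment, N m; "grip_width": finger opening in mm.
Only numpy, scipy, OpenCV 4.12 (cv2) and the standard library are available. Lean on these libraries where they do the work, as an engineer would, in place of code of your own. Each camera call takes 0.05 s, during which the arm holds its last target.

## Working session

There is one attempt and no reset: what is moved stays moved. The work goes in short steps, Python scripts to look and compute and a tool call to move; the robot and the scene stay as the last step left them, time stands still between calls to the robot, and variables do not carry over. Pictures are saved under pics/ and viewed, and the job is handed in when it is done.

Besides the shell and the picture viewer there is one more tool, called in YAML: its name, and indented under it one key for each argument. carry_out: Moves the arm, as the interface text tells. Its arguments: {"type":"object","properties":{"commands":{"type":"array","items":{"type":"array"}},"grip_force":{"type":"number"}},"required":["commands"]}

```bash
mkdir -p pics; ls
python3 - <<'E'
from workcell import r
import cv2
s=r.sense();print(s)
for n in("scene","top"):
    c=r.capture(n);cv2.imwrite(f"pics/{n}0.png",c["frame"][:,:,::-1]);print(n,c["mtx"],c["k1"],c["world_from_camera"])
E
```

```text
pics
{'t': 0.0, 'joints': array([ 1.16397947e+00,  2.38766263e-01, -1.42381102e-02,  1.31920229e+00,
       -2.17973729e-05,  1.57077319e+00]), 'joint_velocities': array([-2.47492080e-04, -9.47638251e-05,  8.17237548e-05,  6.78859047e-04,
       -1.28039749e-03,  1.46707946e-03]), 'joint_torque': array([-5.48327462e-04, -5.38777828e+01,  3.46440268e+01,  1.83932501e-02,
        5.43073179e-05, -6.81463760e-06]), 'tool_pos': array([207.5804694 , 481.77379177, 230.69152678]), 'tool_rot': array([ 2.01997269e-01,  9.79385831e-01, -6.92829906e-04, -1.31784009e-04]), 'wrist_force': array([ 0.49851621, -0.0567438 , -0.31942527]), 'torque': array([0.02290991, 0.00239209, 0.00384745]), 'grip_width': 85.79816567271436}
scene [[379.43656674   0.         320.32627578]
 [  0.         379.43656674 195.63105785]
 [  0.           0.           1.        ]] 0.001119738126420741 [[ 3.56659459e-01  5.25723126e-01 -7.72275356e-01  1.18563217e+03]
 [ 9.33938038e-01 -2.21461993e-01  2.80560738e-01 -1.56869188e+02]
 [-2.35323713e-02 -8.21321971e-01 -5.69979339e-01  5.59318381e+02]
 [ 0.00000000e+00  0.00000000e+00  0.00000000e+00  1.00000000e+00]]
top [[387.59999267   0.         317.81200047]
 [  0.         387.59999267 206.10027055]
 [  0.           0.           1.        ]] -0.04043241064909983 [[ 2.00586594e-02 -9.88971110e-01  1.46743975e-01  3.72994164e+02]
 [-9.99742459e-01 -1.82820737e-02  1.34455316e-02  5.98590455e+01]
 [-1.06144582e-02 -1.46975882e-01 -9.89083123e-01  9.60387083e+02]
 [ 0.00000000e+00  0.00000000e+00  0.00000000e+00  1.00000000e+00]]
```

View pics/scene0.png

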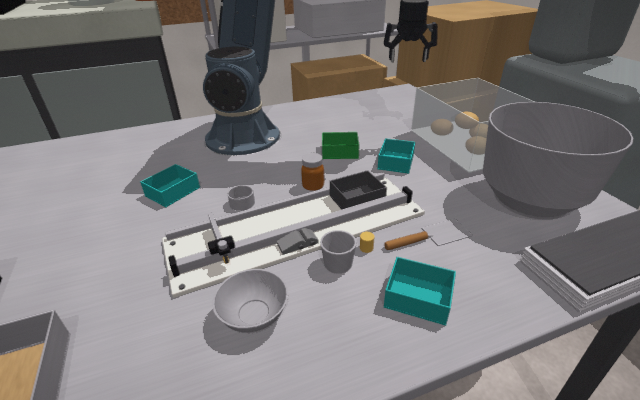

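View pics/top0.png

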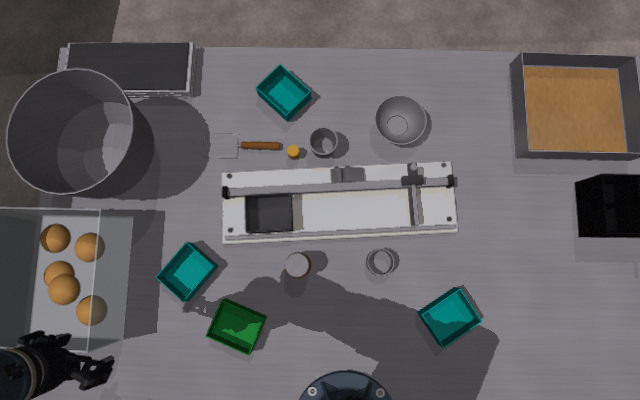

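The scene picture shows the guide with the dark tin in its channel near (358,190) and the stop near (217,235). In the top picture the tin is at (270,213), the blade at (416,205), the carriage at (412,175) and the index block at (348,174).

Tin candidates in the top picture: dark (270,213), turquoise (284,92), (187,271) and (449,316), green (236,325). I choose the dark one in the channel and check it with a close crop.

Run:
```python
import cv2
a=cv2.imread("pics/top0.png")
cv2.imwrite("pics/cl.png",cv2.resize(a[150:255,210:340],None,fx=6,fy=5.7,interpolation=cv2.INTER_CUBIC)[:600])
cv2.imwrite("pics/cr.png",cv2.resize(a[150:250,335:465],None,fx=6,fy=6,interpolation=cv2.INTER_CUBIC))
```

```text
(no output)
```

View pics/cl.png

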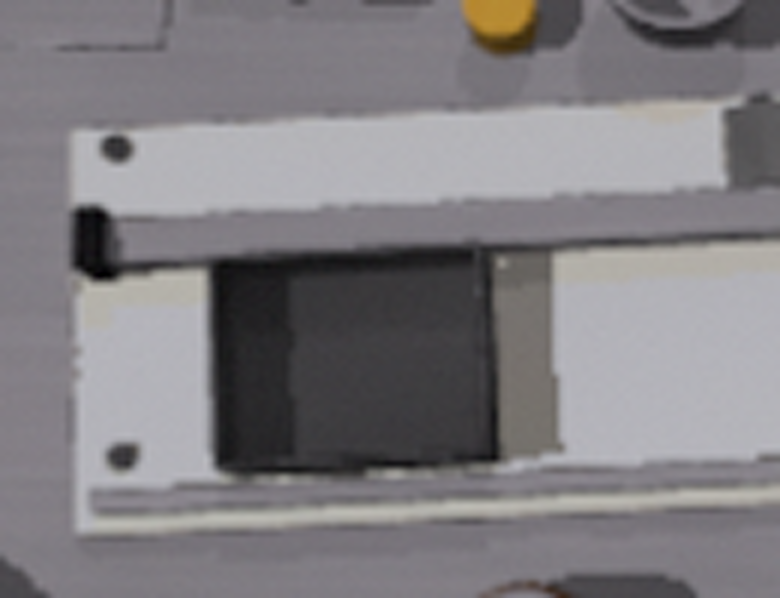

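View pics/cr.png

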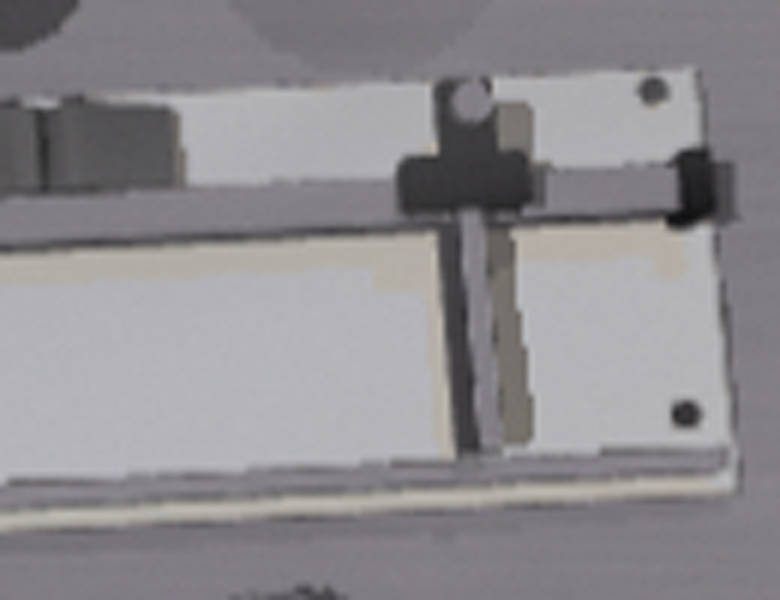

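The crops confirm the dark tin, whose top rim spans crop x 212–495, and the stop with its blade top at about (475,330) in the right crop. The index block's notch line is at crop (42,145), about px (342,174).

```bash
cat > h.py <<'E'
import numpy as np,cv2
from scipy.optimize import least_squares
def cam(c):
    return c["mtx"],np.array([c["k1"],0,0,0,0.]),np.array(c["world_from_camera"])
def ray(c,px):
    K,d,T=cam(c)
    u=cv2.undistortPoints(np.array([[px]],float),K,d).ravel()
    return T[:3,3],T[:3,:3]@np.array([u[0],u[1],1])
def at_z(c,px,z):
    o,v=ray(c,px);return o+v*(z-o[2])/v[2]
def proj(c,P):
    K,d,T=cam(c);W=np.linalg.inv(T)
    return cv2.projectPoints(np.array(P,float).reshape(-1,1,3),cv2.Rodrigues(W[:3,:3])[0],W[:3,3],K,d)[0].reshape(-1,2)
E
python3 - <<'E'
from workcell import r
from h import *
c=r.capture("top")
L=lambda x,y:(x/6+210-.4,y/5.7+150-.4)
R=lambda x,y:(x/6+335-.4,y/6+150-.4)
px=[L(72,132),L(80,533),R(695,68),R(735,493)]
G=np.array([[90,290],[-90,290],[90,-290],[-90,-290.]])
W=np.array([at_z(c,p,12)[:2] for p in px])
def f(q):
    C,S=np.cos(q[2]),np.sin(q[2]);return (G@np.array([[C,S],[-S,C]])+q[:2]-W).ravel()
s=least_squares(f,[400,60,0]);q=s.x;print(q,np.degrees(q[2]),s.fun.round(1))
np.save("g.npy",q)
C,S=np.cos(q[2]),np.sin(q[2])
tog=lambda w:np.array([[C,S],[-S,C]])@(w[:2]-q[:2])
for n,p,z in [("tin TL",L(212,262),57),("tin BL",L(222,470),57),("tinTR",L(487,252),57),("tinBR",L(497,460),57),
 ("bladeT L",R(459,212),56),("blade T R",R(482,212),56),("bladeB L",R(476,452),56),("bladeB R",R(498,450),56),
 ("carrL",R(398,175),58),("carrR",R(533,175),58),("notch",R(42,140),24+12),("blockR",R(182,140),20+12)]:
    print(n,tog(at_z(c,p,z)).round(1))
print(tog(np.array([0,0])))
# channel ends other cam check
c2=r.capture("scene");f=lambda x,y,z:[q[0]+C*x-S*y,q[1]+S*x+C*y,z]
print(proj(c2,[f(90,290,12),f(90,-290,12),f(-90,-290,12)]))
E
```

```text
[5.25793690e+02 2.27119891e+01 6.89906060e-02] 3.9528705486635243 [ 1.4  1.4 -1.6  2.3  0.6 -1.1 -0.4 -2.6]
tin TL [ 18.7 222.2]
tin BL [-68.3 220.1]
tinTR [ 17.3 113.2]
tinBR [-69.4 112.6]
bladeT L [  24.5 -173.5]
blade T R [  24.  -182.6]
bladeB L [ -71.1 -172.1]
bladeB R [ -70.7 -180.7]
carrL [  40.2 -150.1]
carrR [  37.5 -203.6]
notch [ 66.7 -11.3]
blockR [ 64.7 -68.7]
[-526.10854657   13.5880966 ]
[[424.00168336 209.9977655 ]
 [170.17347078 293.91558499]
 [160.20757512 236.88007692]]
```

Run:
```python
from workcell import r
from h import *
q=np.load("g.npy");C,S=np.cos(q[2]),np.sin(q[2])
f=lambda x,y,z:[q[0]+C*x-S*y,q[1]+S*x+C*y,z]
for n in("scene","top"):
    c=r.capture(n);a=c["frame"][:,:,::-1].copy()
    print(r.sense()['tool_pos'],proj(c,[r.sense()['tool_pos'],[0,0,0]]))
    k=4;b=cv2.resize(a,None,fx=k,fy=k,interpolation=cv2.INTER_CUBIC)
    def line(P,col):
        cv2.polylines(b,[((proj(c,P)+.5)*k).round().astype(int)],True,col,1)
    line([f(x,y,12) for x,y in[(90,290),(90,-290),(-90,-290),(-90,290)]],(0,0,255))
    line([f(36,y,36) for y in(-290,290)],(255,0,0))
    line([f(-60,y,30) for y in(-290,290)],(0,200,0))
    w=proj(c,[f(0,0,20)])[0]
    if n=="scene": w=[300,230]
    x0,y0=int(w[0]*k),int(w[1]*k)
    m=b[y0-260:y0+260,x0-560:x0+560]
    if n=="scene":m=b[650:1210,580:1780]
    cv2.imwrite(f"pics/ov_{n}.png",cv2.resize(m,(800,int(m.shape[0]*800/m.shape[1]))))
    cv2.circle(b,tuple(((proj(c,[r.sense()['tool_pos']])[0]+.5)*k).astype(int)),6,(0,0,255),2)
    if n=="top": cv2.imwrite("pics/grip_top.png",b[1250:1600,0:600])
    else: cv2.imwrite("pics/grip_scene.png",b[0:400,1400:1900])
```

```text
[207.64436351 481.95819543 230.98357161] [[406.78898467  65.04254506]
 [242.20433343 136.66107429]]
[207.64759786 482.01418287 231.07032018] [[ 92.07246497 348.25962821]
 [344.559142   424.64459984]]
```

View pics/ov_scene.png

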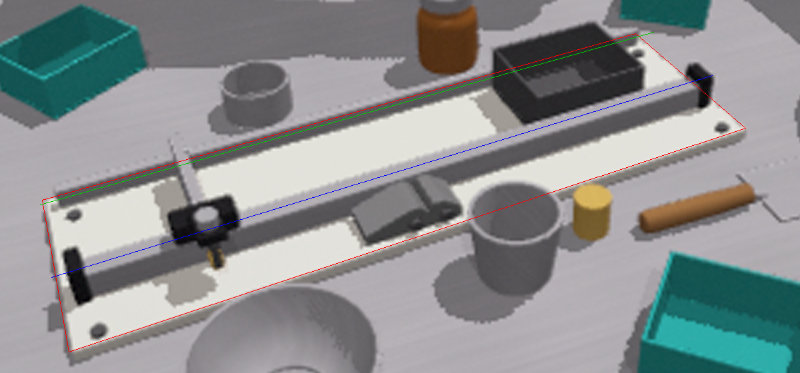

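View pics/ov_top.png

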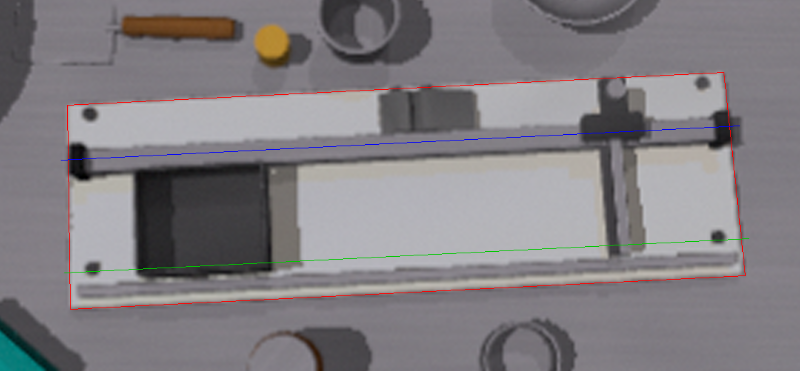

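View pics/grip_top.png

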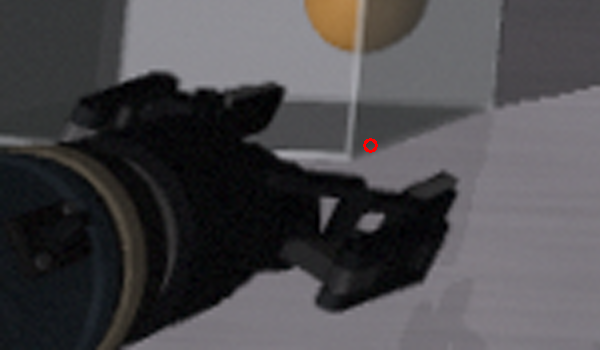

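View pics/grip_scene.png

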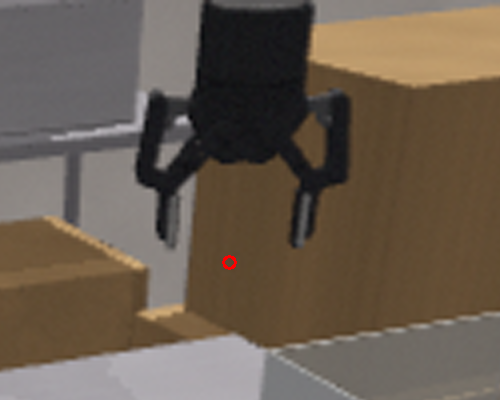

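Overlays: the plate outline fits in both cameras. Fence, rail, blade and tin all read a consistent 13 mm towards guide −x of where the plate's middle puts them, so I'll shift the guide origin to match. Along y everything agrees: notch about −11, blade about −177, tin about +167. Next I'll turn the tool so that tool x is guide +y and tool y is guide +x, and shut the fingers.

carry_out:
  commands:
    - [[0,0,0],7.85,-1]
    - [[0,0,0],7.85,-1]
    - [[0,0,0],7.85,-1]
    - [[0,0,0],7.85,-1]
    - [[0,0,0],7.85,-1]
    - [[0,0,0],7.85,-1]
    - [[0,0,0],7.85,-1]
    - [[0,0,0],7.85,-1]
    - [[0,0,0],0,-1]
  grip_force: 40

```text
t: 1.2
tool_pos: [207.7, 482.1, 231.2]
tool_rot: [0.683, 0.73, -0.0, 0.0]
wrist_force: [0.6, -0.4, 1.2]
grip_width: -0.2
```

```bash
cat >> h.py <<'E'
q=np.load("g.npy");C,S=np.cos(q[2]),np.sin(q[2]);M=np.array([[C,S],[-S,C]])
q=q.copy();q[:2]+=M.T@[-13,0]
def gp(w): return M@(np.array(w)[:2]-q[:2])
def st(r):
    from scipy.spatial.transform import Rotation as Ro
    s=r.sense();g=gp(s['tool_pos']);R=Ro.from_quat(s['tool_rot']).as_matrix()
    F=M@s['wrist_force'][:2]
    print("t%.2f guide xy %s z %.1f | F guide %s Fz %.1f | yaw err deg %.2f w %.1f"%(s['t'],g.round(1),s['tool_pos'][2],F.round(1),s['wrist_force'][2],np.degrees(np.arctan2(*(M@R[:2,0])[:1],(M@R[:2,0])[1])),s['grip_width']))
    return g,s,R
E
python3 - <<'E'
from workcell import r
from h import *
g,s,R=st(r);print(R.round(3),s['joints'])
E
```

```text
t1.20 guide xy [-272.7  480.2] z 231.2 | F guide [ 0.5 -0.4] Fz 1.2 | yaw err deg 0.18 w -0.2
[[-0.066  0.998 -0.   ]
 [ 0.998  0.066 -0.   ]
 [-0.    -0.    -1.   ]] [ 1.16400629e+00  2.38297973e-01 -1.35816096e-02  1.31920411e+00
 -7.23308642e-06  2.66887267e+00]
```

carry_out:
  commands:
    - [[-35,13.4,0],0,-1]
    - [[-35,13.4,0],0,-1]
    - [[-35,13.4,0],0,-1]
    - [[-35,13.4,0],0,-1]
    - [[-35,13.4,0],0,-1]
    - [[-35,13.4,0],0,-1]
    - [[-35,13.4,0],0,-1]
    - [[-35,13.4,0],0,-1]
    - [[-35,13.4,0],0,-1]
    - [[-35,13.4,0],0,-1]
    - [[-35,13.4,0],0,-1]
    - [[-35,13.4,0],0,-1]
    - [[-35,13.4,0],0,-1]
    - [[-35,13.4,0],0,-1]
    - [[-35,13.4,0],0,-1]
    - [[-35,13.4,0],0,-1]
    - [[-35,13.4,0],0,-1]
    - [[-35,13.4,0],0,-1]
    - [[-35,13.4,0],0,-1]
    - [[-35,13.4,0],0,-1]

```text
t: 3.2
tool_pos: [523.0, -199.7, 231.3]
tool_rot: [0.681, 0.732, 0.0, 0.0]
wrist_force: [0.3, 0.5, 0.2]
grip_width: 0.0
```

carry_out:
  commands:
    - [[0,0,30],0,-1]
    - [[0,0,30],0,-1]
    - [[0,0,20],0,-1]
    - [[0,0,0],0,-1]
    - [[0,0,0],0,-1]

```text
t: 3.7
tool_pos: [522.6, -198.1, 151.7]
tool_rot: [0.682, 0.732, -0.0, -0.0]
wrist_force: [1.4, -0.1, 0.9]
grip_width: 0.0
```

Run:
```python
from workcell import r
from h import *
st(r)
for n in("scene","top"):
    c=r.capture(n);a=c["frame"][:,:,::-1]
    m=a[130:330,130:430] if n=="scene" else a[130:280,200:480]
    cv2.imwrite(f"pics/a_{n}.png",cv2.resize(m,None,fx=2.6,fy=2.6,interpolation=cv2.INTER_CUBIC))
```

```text
t3.70 guide xy [  -5.4 -220. ] z 151.7 | F guide [ 1.4 -0.2] Fz 0.9 | yaw err deg -0.07 w 0.0
```

View pics/a_scene.png

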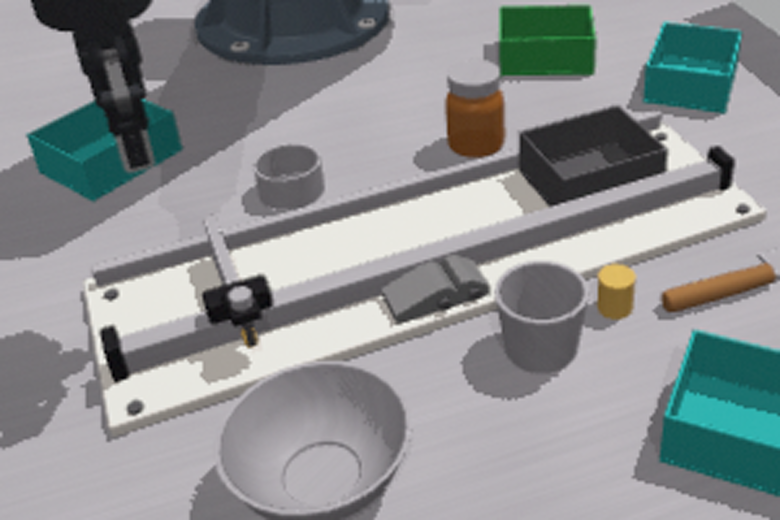

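View pics/a_top.png

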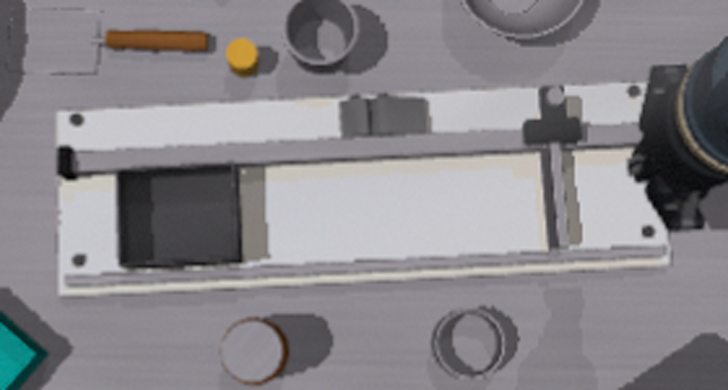

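The fingers, shut, hang at scene crop (135,165), on the −y side of the blade at (222,250). Next I lower to z 45 and look again.

carry_out:
  commands:
    - [[0,0,25],0,-1]
    - [[0,0,25],0,-1]
    - [[0,0,25],0,-1]
    - [[0,0,20],0,-1]
    - [[0,0,12],0,-1]
    - [[0,0,0],0,-1]
    - [[0,0,0],0,-1]

```text
t: 4.5
tool_pos: [523.3, -198.3, 45.3]
tool_rot: [0.683, 0.731, 0.0, 0.001]
wrist_force: [0.3, -0.0, 0.3]
grip_width: -0.2
```

Run:
```python
from workcell import r
from h import *
g,s,R=st(r)
for n in("scene","top"):
    c=r.capture(n);a=c["frame"][:,:,::-1].copy()
    print(proj(c,[s['tool_pos']]))
    m=a[190:310,140:300] if n=="scene" else a[140:260,330:490]
    cv2.imwrite(f"pics/b_{n}.png",cv2.resize(m,None,fx=4.5,fy=4.5,interpolation=cv2.INTER_CUBIC))
```

```text
t4.50 guide xy [  -4.8 -220.3] z 45.3 | F guide [ 0.3 -0. ] Fz 0.3 | yaw err deg 0.04 w -0.2
[[194.52010466 235.40229056]]
[[431.06785064 202.16883036]]
```

View pics/b_scene.png

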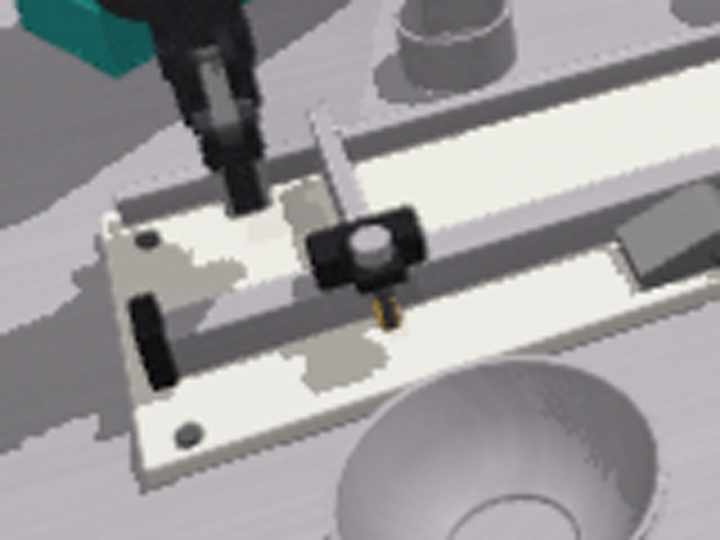

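View pics/b_top.png

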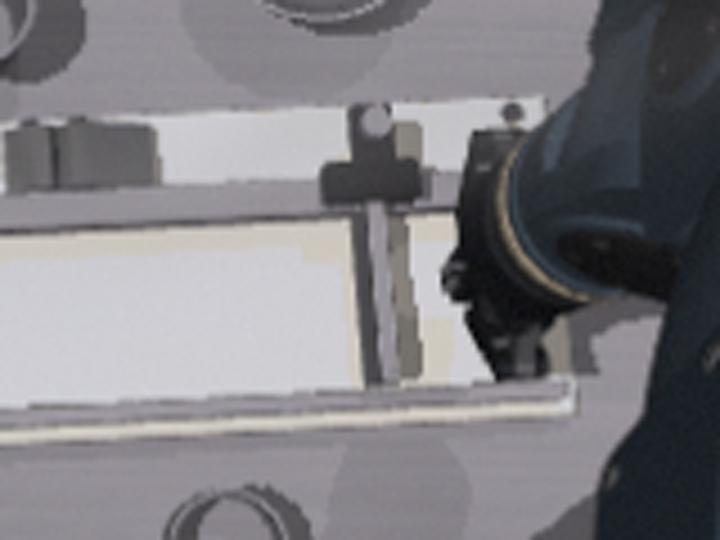

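The tip at scene crop (248,210) matches the projection at (245,204), inside the channel and behind the blade. Lowering 15 mm more and pushing.

carry_out:
  commands:
    - [[0,0,8],0,-1]
    - [[0,0,7],0,-1]
    - [[6,0,0],0,-1]
    - [[6,0,0],0,-1]
    - [[5,0,0],0,-1]
    - [[4,0,0],0,-1]
    - [[3,0,0],0,-1]
    - [[3,0,0],0,-1]
    - [[3,0,0],0,-1]
    - [[4,0,0],0,-1]
    - [[5,0,0],0,-1]
    - [[5,0,0],0,-1]
    - [[5,0,0],0,-1]
    - [[5,0,0],0,-1]

```text
t: 6.0
tool_pos: [519.0, -143.8, 29.4]
tool_rot: [0.683, 0.731, -0.0, 0.0]
wrist_force: [0.2, -2.8, 2.7]
grip_width: -0.1
```

Run:
```python
from workcell import r
from h import *
g,s,R=st(r)
```

```text
t6.00 guide xy [  -5.3 -165.7] z 29.4 | F guide [ 0.  -2.8] Fz 2.7 | yaw err deg 0.06 w -0.1
```

carry_out:
  commands:
    - [[5,0,0],0,-1]
    - [[5,0,0],0,-1]
    - [[5,0,0],0,-1]
    - [[5,0,0],0,-1]
    - [[5,0,0],0,-1]
    - [[5,0,0],0,-1]
    - [[5,0,0],0,-1]
    - [[5,0,0],0,-1]
    - [[5,0,0],0,-1]
    - [[5,0,0],0,-1]
    - [[5,0,0],0,-1]
    - [[5,0,0],0,-1]
    - [[5,0,0],0,-1]
    - [[5,0,0],0,-1]
    - [[5,0,0],0,-1]
    - [[3,0,0],0,-1]
    - [[2,0,0],0,-1]
    - [[0,0,0],0,-1]

```text
t: 7.8
tool_pos: [513.3, -63.9, 29.2]
tool_rot: [0.683, 0.731, 0.0, -0.0]
wrist_force: [-0.4, 0.2, 0.5]
grip_width: 0.0
```

Run:
```python
from workcell import r
from h import *
g,s,R=st(r)
for n in("scene","top"):
    c=r.capture(n);a=c["frame"][:,:,::-1].copy()
    m=a[170:290,180:340] if n=="scene" else a[140:260,270:430]
    cv2.imwrite(f"pics/c_{n}.png",cv2.resize(m,None,fx=5,fy=5,interpolation=cv2.INTER_CUBIC))
```

```text
t7.80 guide xy [ -5.4 -85.5] z 29.2 | F guide [-0.4  0.2] Fz 0.5 | yaw err deg 0.03 w 0.0
```

View pics/c_scene.png

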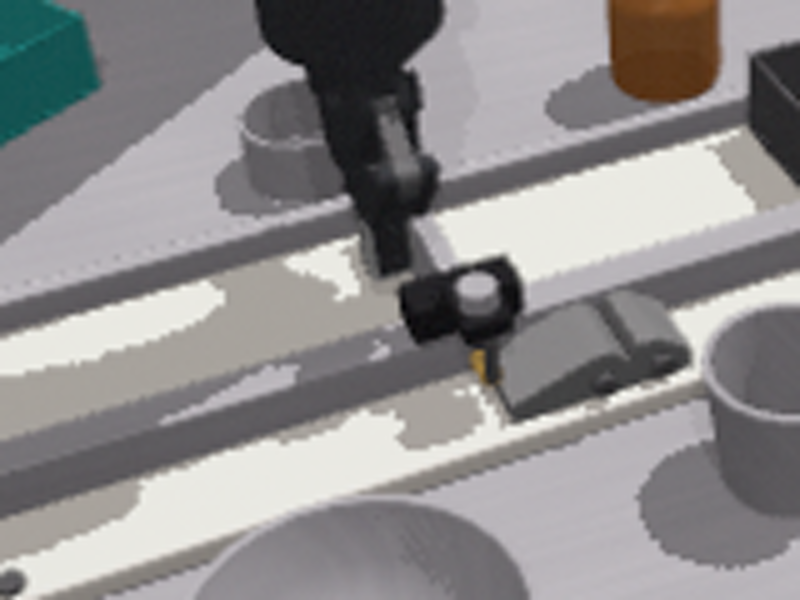

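View pics/c_top.png

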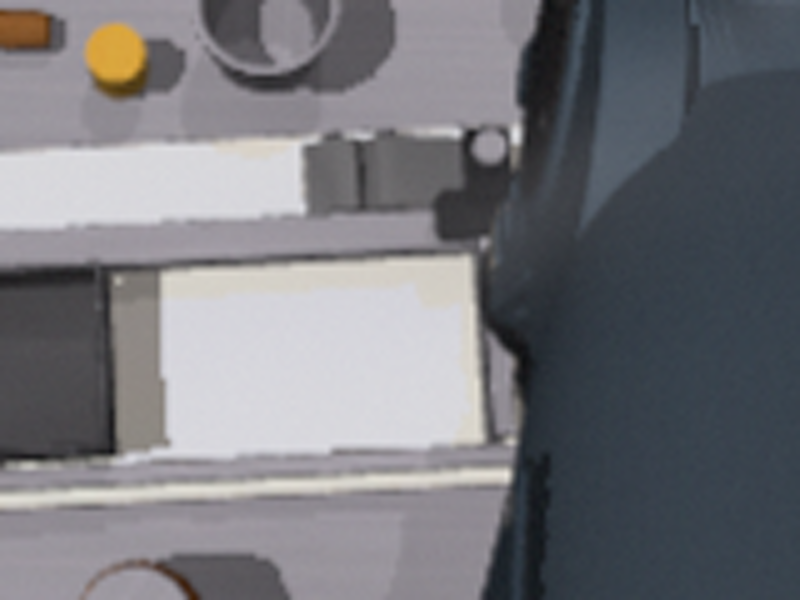

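The roller (scene crop (482,365)) is just short of the block's ramp, and the notch is at crop (612,335). I continue slowly up the ramp.

carry_out:
  commands:
    - [[3,0,0],0,-1]
    - [[3,0,0],0,-1]
    - [[3,0,0],0,-1]
    - [[3,0,0],0,-1]
    - [[3,0,0],0,-1]
    - [[3,0,0],0,-1]
    - [[3,0,0],0,-1]
    - [[3,0,0],0,-1]
    - [[3,0,0],0,-1]
    - [[3,0,0],0,-1]
    - [[3,0,0],0,-1]
    - [[3,0,0],0,-1]

```text
t: 9.1
tool_pos: [510.9, -29.2, 29.2]
tool_rot: [0.683, 0.73, -0.001, 0.001]
wrist_force: [-0.2, -7.8, -2.9]
grip_width: 0.2
```

carry_out:
  commands:
    - [[2,0,0],0,-1]
    - [[2,0,0],0,-1]
    - [[2,0,0],0,-1]

```text
t: 9.4
tool_pos: [510.4, -22.8, 29.2]
tool_rot: [0.683, 0.731, -0.001, 0.0]
wrist_force: [-1.1, -5.5, -2.7]
grip_width: 0.0
```

carry_out:
  commands:
    - [[2,0,0],0,-1]
    - [[2,0,0],0,-1]

```text
t: 9.6
tool_pos: [510.1, -18.5, 29.2]
tool_rot: [0.683, 0.731, -0.0, -0.0]
wrist_force: [-0.8, -4.1, -2.1]
grip_width: -0.0
```

Run:
```python
from workcell import r
from h import *
g,s,R=st(r)
```

```text
t9.60 guide xy [ -5.5 -40. ] z 29.2 | F guide [-1.1 -4.1] Fz -2.1 | yaw err deg 0.06 w -0.0
```

carry_out:
  commands:
    - [[1,0,0],0,-1]
    - [[1,0,0],0,-1]
    - [[1,0,0],0,-1]

```text
t: 9.9
tool_pos: [510.0, -15.4, 29.2]
tool_rot: [0.683, 0.731, -0.0, -0.0]
wrist_force: [-1.3, -3.3, -2.5]
grip_width: 0.1
```

carry_out:
  commands:
    - [[1,0,0],0,-1]
    - [[1,0,0],0,-1]

```text
t: 10.1
tool_pos: [510.3, -13.1, 29.5]
tool_rot: [0.683, 0.731, 0.0, -0.0]
wrist_force: [-0.7, 0.3, 0.4]
grip_width: 0.2
```

carry_out:
  commands:
    - [[1,0,0],0,-1]
    - [[1,0,0],0,-1]

```text
t: 10.3
tool_pos: [510.3, -11.1, 29.5]
tool_rot: [0.683, 0.731, 0.0, 0.0]
wrist_force: [-0.5, -0.1, 0.3]
grip_width: -0.0
```

Run:
```python
from workcell import r
from h import *
g,s,R=st(r)
c=r.capture("scene");a=c["frame"][:,:,::-1].copy()
cv2.imwrite(f"pics/d.png",cv2.resize(a[190:280,220:340],None,fx=6.5,fy=6.5,interpolation=cv2.INTER_CUBIC))
```

```text
t10.30 guide xy [ -4.8 -32.7] z 29.5 | F guide [-0.5 -0. ] Fz 0.3 | yaw err deg 0.05 w -0.0
```

View pics/d.png

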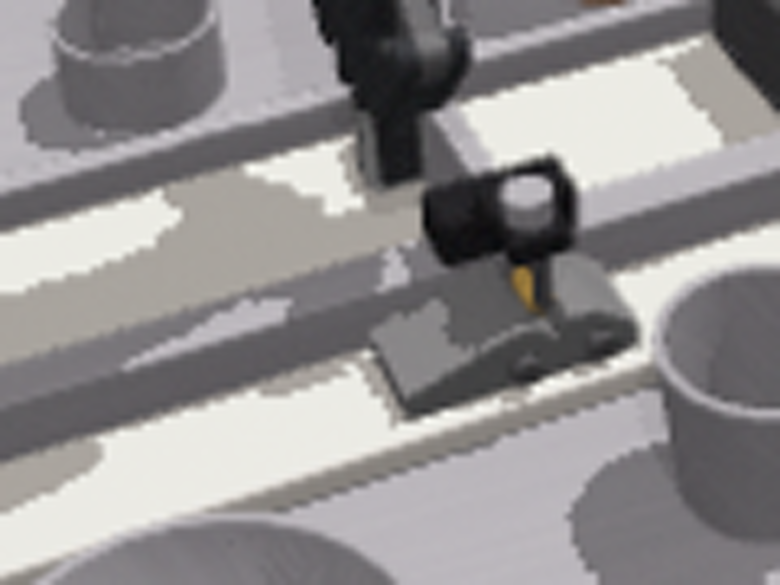

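The push fell from about 3–4 N to 0 at TCP y ≈ −34. The picture shows the brass roller (crop (522,285)) at the notch. I back off, rise, and look from clear of it.

carry_out:
  commands:
    - [[-5,0,0],0,-1]
    - [[-10,0,0],0,-1]
    - [[0,0,-20],0,-1]
    - [[0,0,-40],0,-1]
    - [[0,0,-45],0,-1]
    - [[25,-2,-10],0,-1]
    - [[25,-2,0],0,-1]
    - [[25,-2,0],0,-1]
    - [[25,-2,0],0,-1]
    - [[25,0,0],0,-1]
    - [[25,0,0],0,-1]
    - [[25,0,0],0,-1]
    - [[25,0,0],0,-1]
    - [[25,0,0],0,-1]
    - [[25,0,0],0,-1]
    - [[25,0,0],0,-1]
    - [[25,0,0],0,-1]
    - [[0,0,0],0,-1]
    - [[0,0,0],0,-1]

```text
t: 12.25
tool_pos: [482.7, 271.9, 144.0]
tool_rot: [0.682, 0.731, -0.0, 0.0]
wrist_force: [0.1, -0.1, -1.0]
grip_width: -0.0
```

Run:
```python
from workcell import r
from h import *
g,s,R=st(r)
for n in("scene","top"):
    c=r.capture(n);a=c["frame"][:,:,::-1].copy();cv2.imwrite(f"pics/e_{n}_raw.png",a)
    m=a[150:270,230:410] if n=="scene" else a[140:260,210:390]
    cv2.imwrite(f"pics/e_{n}.png",cv2.resize(m,None,fx=4.4,fy=4.4,interpolation=cv2.INTER_CUBIC))
```

```text
t12.25 guide xy [-12.8 251.6] z 144.0 | F guide [ 0.1 -0.1] Fz -1.0 | yaw err deg 0.02 w -0.0
```

View pics/e_scene.png

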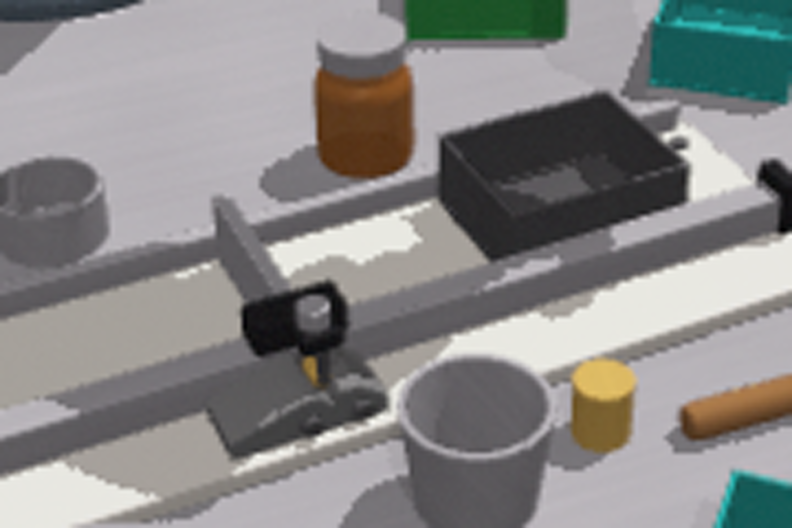

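View pics/e_top.png

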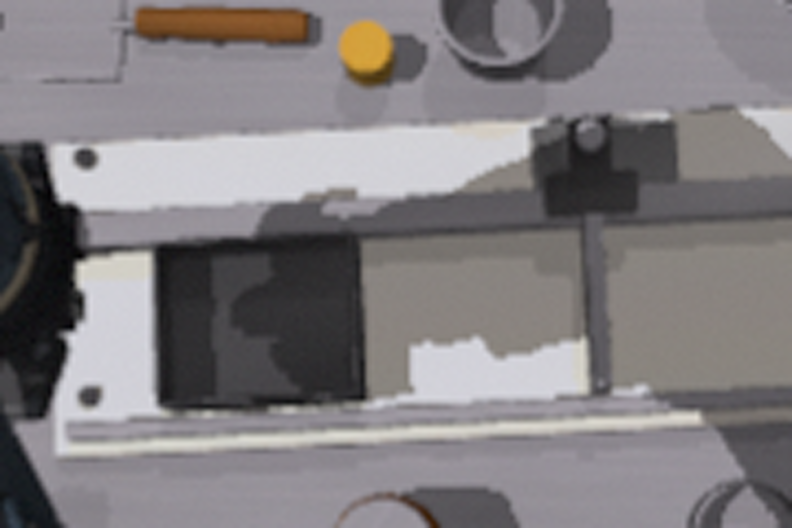

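The stop now sits by the notch: top crop shows the carriage at x 547–637 and the blade at x 585–607. Measuring it.

Run:
```python
from workcell import r
from h import *
c=r.capture("top")
T=lambda x,y:(x/4.4+210-.4,y/4.4+140-.4)
for n,p,z in[("carL",T(547,190),58),("carR",T(637,188),58),("bT_L",T(584,232),56),("bT_R",T(605,231),56),("bB_L",T(590,388),56),("bB_R",T(610,388),56),("tinTL",T(155,248),57),("tinBL",T(160,405),57),("tinTR",T(359,237),57),("tinBR",T(364,398),57)]:
    print(n,gp(at_z(c,p,z)).round(1))
```

```text
carL [51.5  9.7]
carR [ 50.1 -38.9]
bT_L [27.9 -9. ]
bT_R [ 27.8 -20.4]
bB_L [-56.4  -7.3]
bB_R [-57.  -17.9]
tinTL [ 30.7 222.5]
tinBL [-54.2 221.6]
tinTR [ 31.1 112.1]
tinBR [-55.8 112.9]
```

Run:
```python
from workcell import r
from h import *
c=r.capture("scene");a=c["frame"][:,:,::-1].copy()
W=lambda x,y,z:[*(M.T@[x,y]+q[:2]),z]
x0,y0,k=265,205,10
b=cv2.resize(a[y0:y0+55,x0:x0+75],None,fx=k,fy=k,interpolation=cv2.INTER_CUBIC)
for y,z,col in[(-14,34.5,(0,0,255)),(-14,39,(255,0,0)),(-10,34.5,(0,255,0))]:
    P=[W(76,y+5*np.cos(t),z+5*np.sin(t)) for t in np.linspace(0,6.28,40)]
    cv2.polylines(b,[((proj(c,P)-[x0,y0]+.5)*k).astype(int)],True,col,1)
cv2.imwrite("pics/f.png",b)
```

```text
(no output)
```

View pics/f.png

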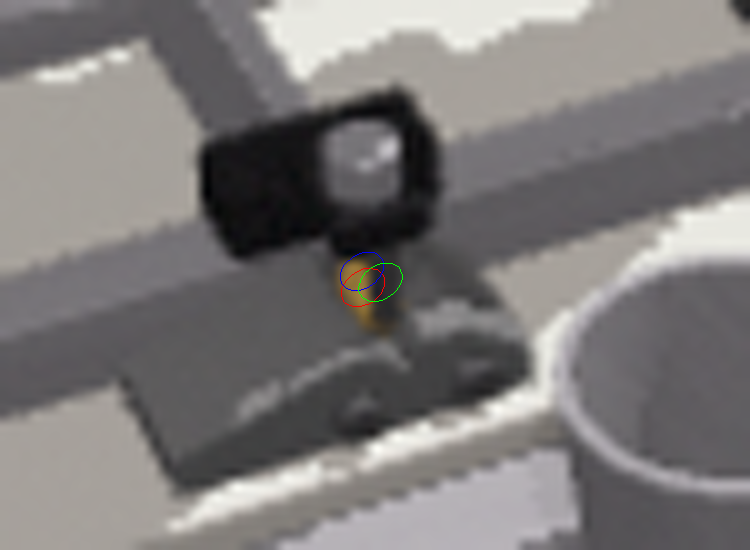

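The roller's underside (crop (380,330)) sits down in the V between ramp crest and rear hump, so the stop is seated. Next: lower behind the tin, outside it, and start pushing towards −y.

carry_out:
  commands:
    - [[0,0,30],0,-1]
    - [[0,0,30],0,-1]
    - [[0,0,25],0,-1]
    - [[0,0,20],0,-1]
    - [[0,0,11],0,-1]
    - [[0,0,0],0,-1]
    - [[-3,0,0],0,-1]
    - [[-4,0,0],0,-1]
    - [[-3,0,0],0,-1]
    - [[-2,0,0],0,-1]
    - [[-2,0,0],0,-1]
    - [[-2,0,0],0,-1]
    - [[-2,0,0],0,-1]
    - [[-2,0,0],0,-1]
    - [[-2,0,0],0,-1]
    - [[-2,0,0],0,-1]

```text
t: 14.05
tool_pos: [484.5, 248.6, 28.5]
tool_rot: [0.683, 0.731, 0.0, -0.0]
wrist_force: [0.1, 4.0, 2.4]
grip_width: 0.2
```

Run:
```python
from workcell import r
from h import *
g,s,R=st(r)
for n in("scene","top"):
    c=r.capture(n);a=c["frame"][:,:,::-1].copy()
    m=a[130:250,290:450] if n=="scene" else a[140:260,190:350]
    cv2.imwrite(f"pics/g_{n}.png",cv2.resize(m,None,fx=4.5,fy=4.5,interpolation=cv2.INTER_CUBIC))
```

```text
t14.05 guide xy [-12.6 228.2] z 28.5 | F guide [0.4 4. ] Fz 2.4 | yaw err deg 0.05 w 0.2
```

View pics/g_scene.png

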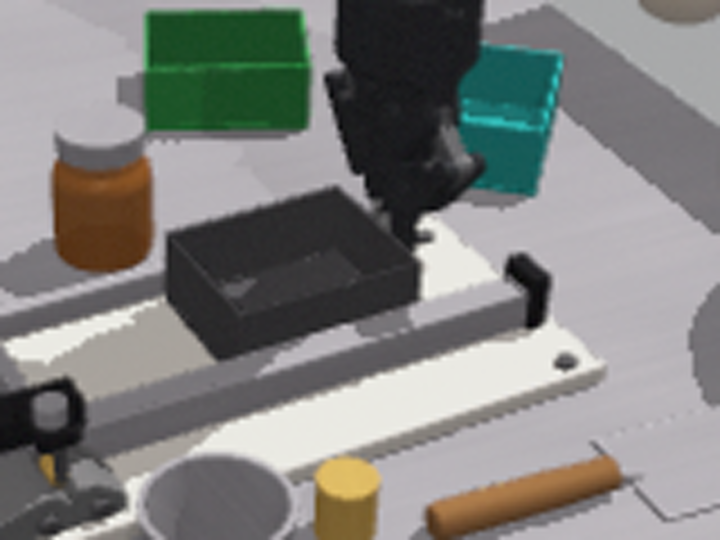

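View pics/g_top.png

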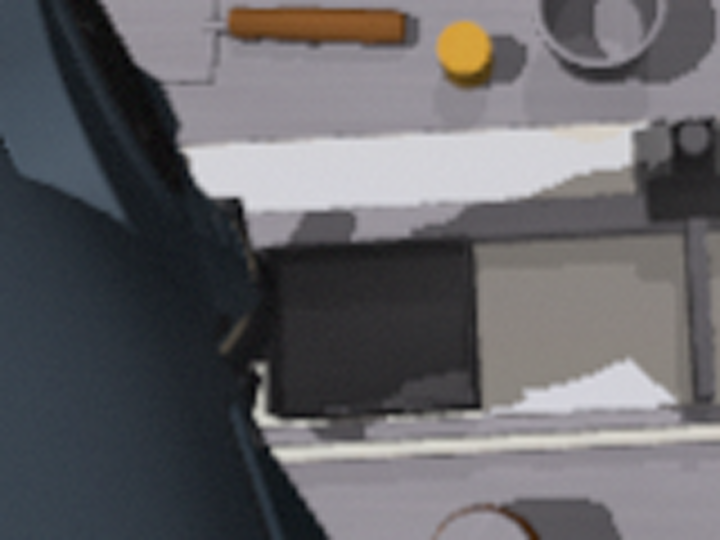

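Contact made at about 4 N, with the tin flat and square. The gap from tin (crop x 475) to blade (688) is about 113 mm. I push about 90 mm, easing off, then measure.

carry_out:
  commands:
    - [[-3,0,0],0,-1]
    - [[-4,0,0],0,-1]
    - [[-5,0,0],0,-1]
    - [[-5,0,0],0,-1]
    - [[-5,0,0],0,-1]
    - [[-5,0,0],0,-1]
    - [[-5,0,0],0,-1]
    - [[-5,0,0],0,-1]
    - [[-5,0,0],0,-1]
    - [[-5,0,0],0,-1]
    - [[-5,0,0],0,-1]
    - [[-5,0,0],0,-1]
    - [[-5,0,0],0,-1]
    - [[-5,0,0],0,-1]
    - [[-5,0,0],0,-1]
    - [[-5,0,0],0,-1]
    - [[-4,0,0],0,-1]
    - [[-3,0,0],0,-1]
    - [[-2,0,0],0,-1]
    - [[-1,0,0],0,-1]

```text
t: 16.15
tool_pos: [490.1, 161.3, 28.3]
tool_rot: [0.683, 0.731, -0.0, 0.0]
wrist_force: [-0.0, 4.2, 3.3]
grip_width: -0.0
```

Run:
```python
from workcell import r
from h import *
g,s,R=st(r)
for n in("scene","top"):
    c=r.capture(n);a=c["frame"][:,:,::-1].copy()
    m=a[150:270,250:410] if n=="scene" else a[140:260,240:400]
    cv2.imwrite(f"pics/i_{n}.png",cv2.resize(m,None,fx=5,fy=5,interpolation=cv2.INTER_CUBIC))
```

```text
t16.15 guide xy [-13.1 140.7] z 28.3 | F guide [0.3 4.1] Fz 3.3 | yaw err deg 0.07 w -0.0
```

View pics/i_scene.png

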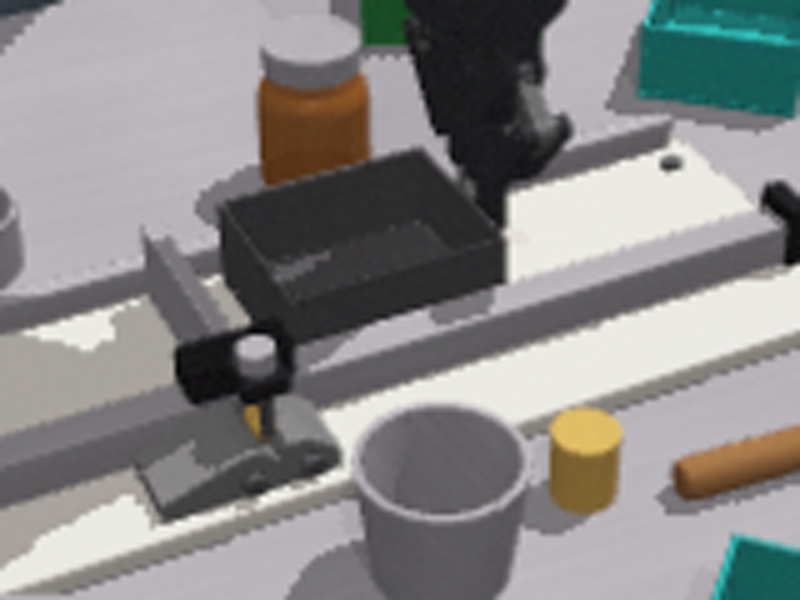

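View pics/i_top.png

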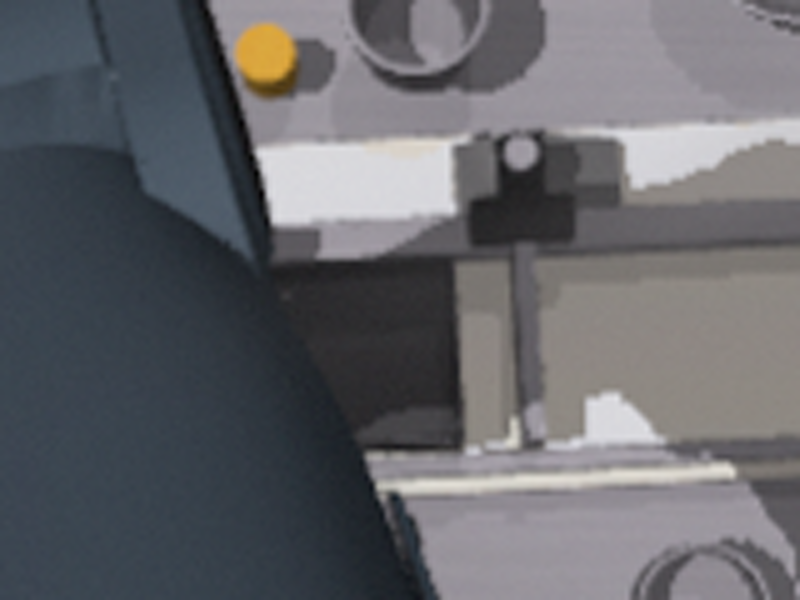

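The tin is sliding evenly and the gap is about 27 mm (457→513 in the top crop). Next 20 mm gently.

carry_out:
  commands:
    - [[-2,0,0],0,-1]
    - [[-2,0,0],0,-1]
    - [[-2,0,0],0,-1]
    - [[-2,0,0],0,-1]
    - [[-2,0,0],0,-1]
    - [[-2,0,0],0,-1]
    - [[-2,0,0],0,-1]
    - [[-2,0,0],0,-1]
    - [[-2,0,0],0,-1]
    - [[-1,0,0],0,-1]
    - [[-1,0,0],0,-1]

```text
t: 17.35
tool_pos: [491.4, 141.4, 28.2]
tool_rot: [0.683, 0.731, -0.0, 0.0]
wrist_force: [-0.5, 1.0, -1.0]
grip_width: 0.2
```

Run:
```python
from workcell import r
from h import *
g,s,R=st(r)
for n in("top",):
    c=r.capture(n);a=c["frame"][:,:,::-1].copy()
    m=a[165:240,310:400]
    cv2.imwrite(f"pics/j_{n}.png",cv2.resize(m,None,fx=8,fy=8,interpolation=cv2.INTER_CUBIC))
```

```text
t17.35 guide xy [-13.2 120.8] z 28.2 | F guide [-0.4  1. ] Fz -1.0 | yaw err deg 0.07 w 0.2
```

View pics/j_top.png

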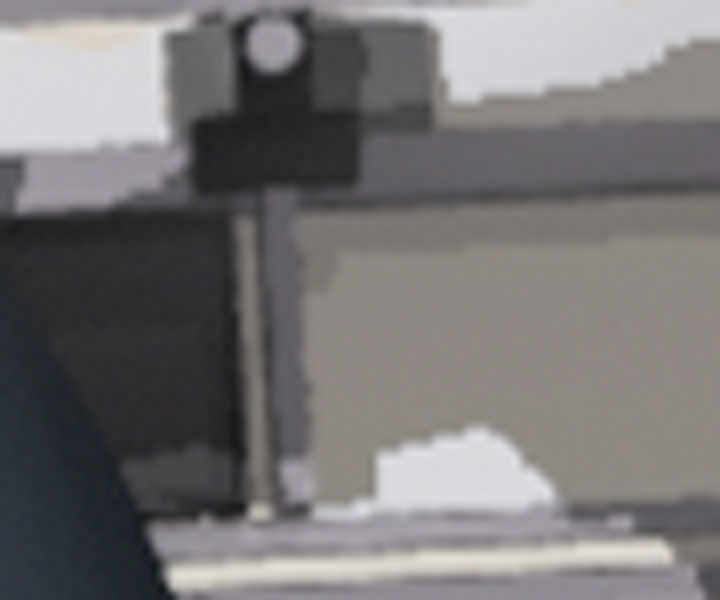

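The remaining gap is about 8 mm (235→263 in the crop).

carry_out:
  commands:
    - [[-1,0,0],0,-1]
    - [[-1,0,0],0,-1]
    - [[-1,0,0],0,-1]
    - [[-1,0,0],0,-1]
    - [[-1,0,0],0,-1]

```text
t: 17.9
tool_pos: [491.8, 136.5, 28.3]
tool_rot: [0.683, 0.731, -0.0, 0.0]
wrist_force: [-0.1, 1.4, -0.0]
grip_width: 0.1
```

carry_out:
  commands:
    - [[-0.5,0,0],0,-1]
    - [[-0.5,0,0],0,-1]

```text
t: 18.1
tool_pos: [491.9, 135.5, 28.3]
tool_rot: [0.683, 0.731, -0.0, 0.0]
wrist_force: [-0.6, 1.1, -0.7]
grip_width: 0.2
```

carry_out:
  commands:
    - [[-0.5,0,0],0,-1]
    - [[-0.5,0,0],0,-1]

```text
t: 18.3
tool_pos: [491.9, 134.5, 28.3]
tool_rot: [0.683, 0.731, -0.0, 0.0]
wrist_force: [-0.5, 0.7, -0.5]
grip_width: -0.0
```

carry_out:
  commands:
    - [[-0.5,0,0],0,-1]
    - [[-0.5,0,0],0,-1]

```text
t: 18.5
tool_pos: [492.0, 133.6, 28.3]
tool_rot: [0.683, 0.731, -0.0, 0.0]
wrist_force: [-0.8, 1.0, -0.7]
grip_width: -0.4
```

carry_out:
  commands:
    - [[-0.5,0,0],0,-1]

```text
t: 18.6
tool_pos: [492.0, 133.2, 28.3]
tool_rot: [0.683, 0.731, 0.0, -0.0]
wrist_force: [-1.0, 4.0, 0.6]
grip_width: 0.0
```

carry_out:
  commands:
    - [[-0.5,0,0],0,-1]

```text
t: 18.7
tool_pos: [491.9, 133.1, 28.3]
tool_rot: [0.683, 0.731, 0.0, -0.001]
wrist_force: [-1.2, 6.3, -1.0]
grip_width: 0.0
```

Run:
```python
from workcell import r
from h import *
g,s,R=st(r)
for n in("top",):
    c=r.capture(n);a=c["frame"][:,:,::-1].copy()
    m=a[165:240,310:400]
    cv2.imwrite(f"pics/k_{n}.png",cv2.resize(m,None,fx=8,fy=8,interpolation=cv2.INTER_CUBIC))
```

```text
t18.70 guide xy [-13.2 112.5] z 28.3 | F guide [-0.8  6.3] Fz -1.0 | yaw err deg 0.04 w 0.0
```

View pics/k_top.png

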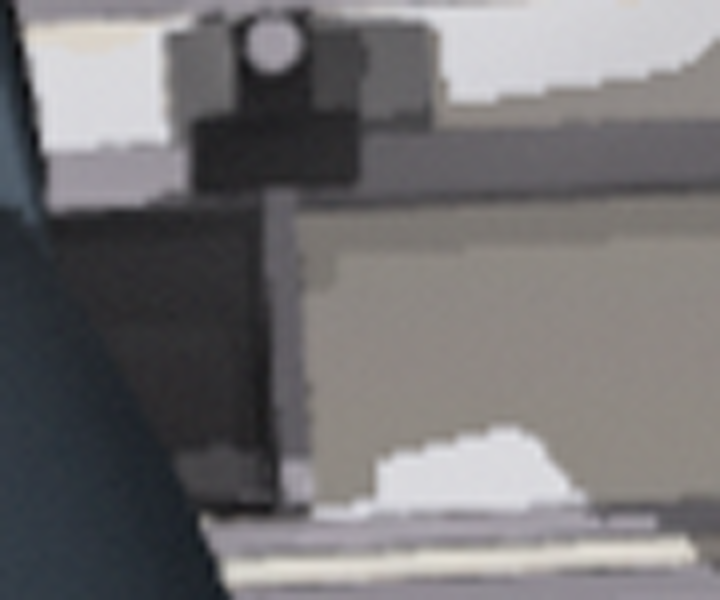

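The force rose from 1 to 6.3 N on contact. The gap has closed along the whole blade (crop x 263–275) and the stop hasn't moved. I back off, rise and check.

carry_out:
  commands:
    - [[1,0,0],0,-1]
    - [[2,0,0],0,-1]
    - [[6,0,0],0,-1]
    - [[12,0,0],0,-1]
    - [[0,0,-20],0,-1]
    - [[0,0,-40],0,-1]
    - [[0,0,-40],0,-1]
    - [[30,-10,-20],0,-1]
    - [[35,-15,-10],0,-1]
    - [[35,-15,-10],0,-1]
    - [[35,-15,-10],0,-1]
    - [[35,-15,0],0,-1]
    - [[35,-15,0],0,-1]
    - [[35,-15,0],0,-1]
    - [[0,0,0],0,-1]
    - [[0,0,0],0,-1]

```text
t: 20.35
tool_pos: [373.6, 387.4, 178.1]
tool_rot: [0.682, 0.732, -0.0, 0.0]
wrist_force: [-0.5, -0.5, -0.1]
grip_width: -0.0
```

Run:
```python
from workcell import r
from h import *
g,s,R=st(r)
for n in("scene","top"):
    c=r.capture(n);a=c["frame"][:,:,::-1].copy()
    cv2.imwrite(f"pics/full_{n}.png",a)
    m=a[165:265,240:380] if n=="scene" else a[150:250,270:410]
    cv2.imwrite(f"pics/l_{n}.png",cv2.resize(m,None,fx=5.7,fy=5.7,interpolation=cv2.INTER_CUBIC))
```

```text
t20.35 guide xy [-113.7  374.3] z 178.1 | F guide [-0.5 -0.5] Fz -0.1 | yaw err deg -0.09 w -0.0
```

View pics/l_scene.png

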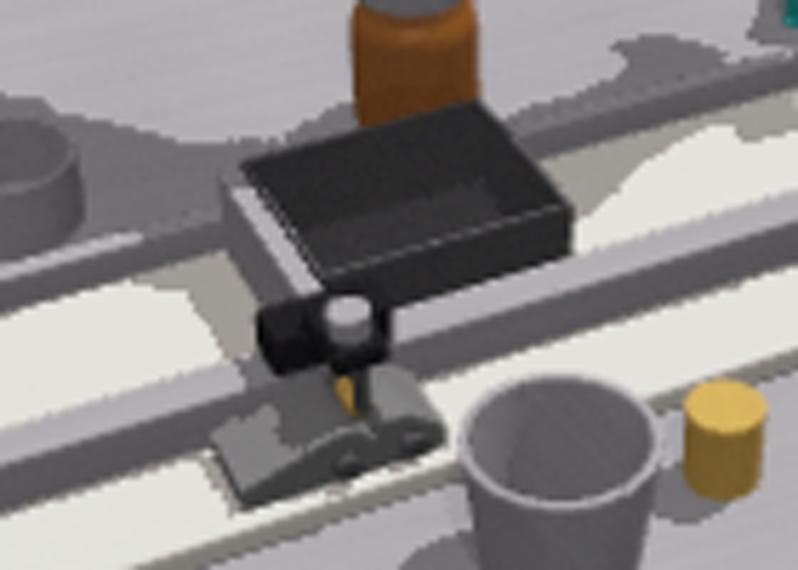

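View pics/l_top.png

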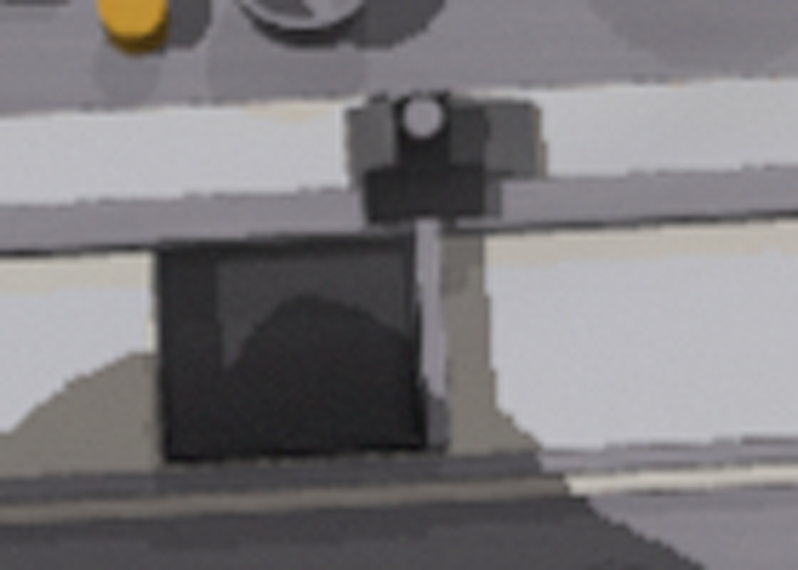

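View pics/full_top.png

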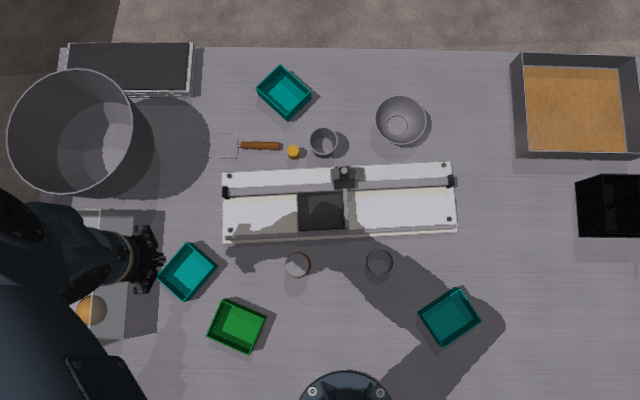

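The tin is flush against the blade (top crop x ≈ 418), the roller is in the notch (scene crop (346,395)), the bystanders are where they were, and the arm is clear.

```bash
python3 -c "
from workcell import r
print(r.hand_in(), r.sense()['t'])"
```

```text
the job is handed in; nothing more can be done
the job is handed in; nothing more can be done
```

The stop is in its notch, the tin rests against it, and I handed the job in. The last clock reading before hand-in was 20.35 s, against the 51 s limit.

- **Stop:** I pushed it with the shut fingers up the ramp. The push peaked at about 8 N, then fell from about 3 N to 0 as the roller dropped. The pictures show the roller down in the V of the notch. I judged this from the force drop and the pictures and did not nudge the stop to test it.
- **Tin:** I pushed it about 120 mm along the channel, without lifting it, until the force rose from 1 to 6.3 N on contact, below the 12 N that would dislodge the stop. The final pictures show it flat and flush with the blade, the stop unmoved and the bystanders where they were. The arm was clear of everything.
- **Disagreements:**
  - The rail, fence, blade and tin measured about 13 mm to guide −x of where the plate's outline put them, so I worked from the channel itself.
  - The seated stop measured about −14 mm along y against about −11 mm for the notch. I put that down to reading error.

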